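# Put the pastry roller together and set it on its stand

### The job

The pastry roller has been washed and its wooden barrel lies on the wire drying rest. Pick up the handle, slide its steel rod right through the barrel's bore until the barrel sits close to the collar, lift the barrel off on the rod, and lay the assembled roller in its stand so that the bare neck behind the collar lies in one fork, the rod's tip in the other and the barrel hangs between them; then let go. Do not touch the barrel with the gripper's fingers, and leave the tin, the spice jar and the tumbler standing where they are.

Things in the scene. Friction and masses are not known exactly. Their poses are not given: they have to be found in the camera images.
- axle: Handle with rod, 204 mm long, 0.1 kg, loose, lying level. Origin on the rod's axis at mid handle, 14 mm above the worktop as it lies; +x to the rod's tip, z up. By x in mm: wooden flat-sided handle 22 wide, 28 tall, -38 to 38; bare steel neck of 12 diameter to 62; collar of 26 diameter to 67; steel rod of 12 diameter to the round tip at 166. Centre of mass at about x = 20.
- axle_mid (a point): Point on the rod's axis 100 mm from the middle of the handle; it lies over the middle of the stand when the roller is in place, and at the middle of the barrel when the barrel touches the collar.
- axle_tip (a point): The end of the rod, on its axis, 166 mm from the middle of the handle.
- barrel: Loose light wooden barrel, 66 mm long, 56 mm diameter, 0.13 to 0.2 kg, with a straight bore of 22 mm diameter right through. Origin at its middle on the bore's axis, 54.5 mm above the worktop as it lies on the rest; x along the bore (both ends alike; it may spin about x). Lifted on the rod it hangs 5 mm below the rod's axis.
- rest: Steel wire drying rest, fixed. Origin on the worktop under its middle; x along the bore of the barrel lying on it. Two rails along x (tops z = 33 mm, y = +-19 mm) keep the barrel from rolling; a wire stop at each end (x = +-40 mm, top z = 41 mm) keeps it from sliding off; the rod passes over the stops. 86 x 70 x 41 mm overall.
- cradle: Roller stand, fixed: wooden foot 130 x 60 x 12 mm with two upright V forks of 8 mm steel wire at x = -50 and +50 mm. Origin on the worktop under its middle; x along the line of the forks, z up. Each V is open upwards, 44 mm wide at the top (y), tops at z = 76 mm; a 12 mm rod at rest in both has its axis at z = 64 mm. Both ends alike: the handle may point either way.
- tin: Bystander: food tin, 76 mm diameter, 110 mm tall, origin at the centre of its underside, z up.
- spice_jar: Bystander: spice jar with green lid, 46 mm diameter, 106 mm tall, origin at the centre of its underside, z up.
- tumbler: Bystander: clear drinking glass, 80 mm diameter, 91 mm tall, origin at the centre of its underside, z up.

How it is judged:
By the outcome, as a careful person would: the job done as asked, in the order asked, and still so for the second after the job is handed in, with the robot touching nothing.
It also fails if it takes over 54 s, if anything falls off the work surface, if the arm or the gripper's body presses on something with over 40 N, if the wrist force passes 120 N, or if a joint passes its speed limit or range.

### The arm

A 7-joint arm with a two-finger parallel gripper is mounted at the origin on a cart in front of the work surface, level with it; the furniture and walls round the work are solid. World frame = base frame: x ahead of the robot, y to its left, z up, the work surface at z = 0. Lengths are in m, angles in rad, forces in N, time in s.
With the tool pointing down it reaches from about 0.35 to 0.9 m from the base axis. Payload 19.9 kg.
Tool frame: the origin (TCP) lies at the very end of the fingers, on their centre line; the grasp point (between the pads) lies 19 mm behind it; z points along the fingers, y is the line along which they close (so a half turn about z gives the same grasp; the last joint's range is limited). The gripper opens to 85 mm and grips with 20 to 120 N. Pads are 22 mm wide; open, the fingers measure 114 mm over their backs; the gripper's body (76 mm by 85 mm) begins 54 mm behind the grasp point. The pads swing forward as they close: fully open they stand 13 mm farther back than shut.
Start: joints at [-1.341, 0.417, -0.01, 1.614, 0.005, 1.111, -0.053], TCP at [0.168, 0.602, 0.231] pointing down, gripper open.
Joint ranges: [-2.81, 2.81], [-0.39, 2.02], [-1.27, 1.25], [0.06, 2.57], [-1.19, 4.33], [0.19, 2], [-2.82, 2.82]. Speed limits (rad/s): [1.89, 1.89, 2.39, 2.39, 3.01, 3.01, 3.01].

### API

Orientations are given as a unit quaternion [w, x, y, z].
In Python, from bench import movep, move_straight, move_joints, ungrasp, gripper_close, sleep, inverse_kinematics, observe, camera, camera_params, PlanningError, sign_off gives the robot as it stands. Calls block until the motion is done:
- movep(position, orientation): joint-space move of the TCP to a pose.
- move_straight(position, velocity=0.15, frame=None, contact_N=None): straight line of the TCP; frame=None keeps the orientation; velocity is the mean speed in m/s. With contact_N (N) it stops when the force on the tool has changed by that much, and returns True; else False.
- move_joints(angles): joint-space move.
- ungrasp() and gripper_close(): open the fingers fully, or close them until they stop; the grip force is fixed at half the most.
- sleep(seconds).
- inverse_kinematics(position, orientation): joint angles nearest the present ones, or None.
- observe(): the state.
- camera(name): name is "scene" or "top" or "wrist"; returns the picture (480x640x3 uint8, blue, green, red); there is no depth.
- camera_params(name): a dict with "K" (3x3 intrinsics, pixels), "rvec" (rotation vector, rad) and "tvec" (3), from world to camera coordinates, as OpenCV has them; the wrist camera has in their place "tool_from_camera" (4x4, takes a point from camera to tool coordinates, whose origin is the TCP and whose axes are the flange's). Camera axes: x right, y down, z forward; pixel columns grow to the right and rows downward; lengths in m; the calibration is good to about 2 mm. A picture is of the moment at which its call begins: read the wrist's pose just before it. camera_params takes no time and is no camera call.
A pose or a line that the arm cannot do raises PlanningError and nothing moves.
- sign_off(): hands the job in; it is judged then, once.
The state is a dict: "time": time; "joint_pos": joint angles; "qd": joint speeds; "joint_torque": joint torques, N m; "position": TCP position; "tcp_rot": TCP orientation; "wrist_force": force on the tool from outside, world axes, zero at the start; "torque": the same for the moment, N m; "opening": finger opening in m; "grip_force": force on a finger pad.
Only numpy, scipy, OpenCV 4.12 (cv2) and the standard library are available. Lean on these libraries where they do the work, as an engineer would, in place of code of your own. Each camera call takes 0.05 s, during which the arm holds its last target. There are 200 camera calls.

## Working session

There is one attempt and no reset: what is moved stays moved. The work goes in short steps, each a Python script; the robot and the scene stay as the last script left them, time stands still between calls to the robot, and variables do not carry over. Pictures are saved under pics/ and viewed, at most 10 in all, crops included, and the job is handed in when it is done.

```bash
mkdir -p pics; python3 - <<'E'
from bench import *
import cv2,numpy as np
for n in("scene","top"):
    cv2.imwrite(f"pics/{n}0.png",camera(n)); p=camera_params(n); print(n,p)
print(camera_params("wrist")); o=observe(); print(o)
E
```

```text
scene {'K': array([[500.06275451,   0.        , 310.14183884],
       [  0.        , 500.06275451, 235.2858375 ],
       [  0.        ,   0.        ,   1.        ]]), 'rvec': array([ 0.74277443, -2.72760081,  0.8920959 ]), 'tvec': array([0.46830185, 0.2203766 , 0.79819199])}
top {'K': array([[567.66429283,   0.        , 325.62713543],
       [  0.        , 567.66429283, 232.01380725],
       [  0.        ,   0.        ,   1.        ]]), 'rvec': array([ 2.1838164 , -2.14106318,  0.15778786]), 'tvec': array([0.02248832, 0.51237226, 0.91784401])}
{'K': array([[390.11179413,   0.        , 325.78894271],
       [  0.        , 390.11179413, 242.5266428 ],
       [  0.        ,   0.        ,   1.        ]]), 'tool_from_camera': array([[ 1.74830518e-04, -9.58593942e-01, -2.84776446e-01,
         7.28645497e-02],
       [ 9.99999946e-01,  8.85074123e-05,  3.15994670e-04,
         8.10478054e-05],
       [-2.77705750e-04, -2.84776486e-01,  9.58593906e-01,
        -1.42605755e-01],
       [ 0.00000000e+00,  0.00000000e+00,  0.00000000e+00,
         1.00000000e+00]])}
{'time': 0.1, 'joint_pos': array([-1.34049666,  0.41791111, -0.01029203,  1.61413682,  0.0046851 ,
        1.11071402, -0.05302497]), 'qd': array([-4.26445243e-04,  6.79554431e-04, -8.52574806e-04, -6.66168094e-04,
       -8.00320709e-05,  7.22320255e-04,  4.58849210e-04]), 'joint_torque': array([ 2.63138456e-03, -8.65827298e+01,  6.80916924e-01, -4.35632372e+01,
        1.92475982e-02,  4.86528181e-03,  7.30267516e-05]), 'position': array([0.16771416, 0.60173451, 0.23071526]), 'tcp_rot': array([-3.81700781e-05,  1.35498490e-01,  9.90777387e-01, -5.71459949e-04]), 'wrist_force': array([-0.2591086 ,  0.41344647, -0.57558882]), 'torque': array([-0.0068763 , -0.02531102,  0.02802401]), 'grip_force': 0.0, 'opening': 0.08569176703228225}
```

View pics/top0.png

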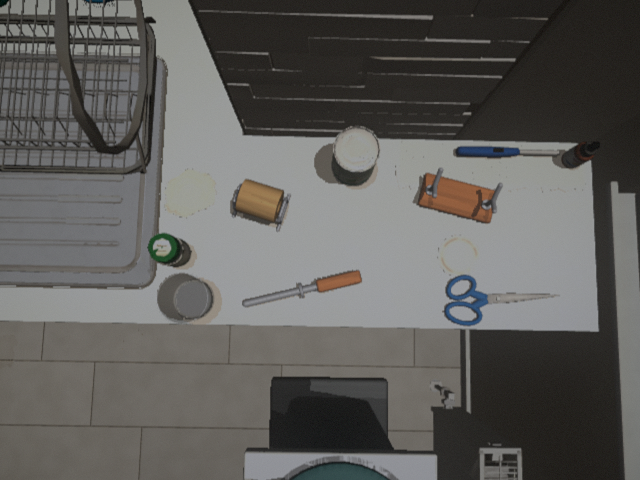

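View pics/scene0.png

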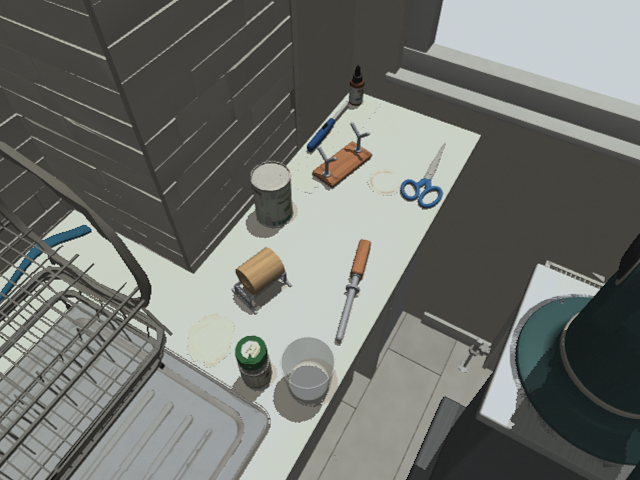

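The top view shows the handle at (340,281) with the tip at (245,302), the barrel at (262,201), the cradle at (458,198), and the tin, jar and tumbler at (355,155), (165,248) and (190,298). The scene view shows the same layout. I'll convert these to positions with colour masks.

```bash
cat > h.py <<'E'
import cv2,numpy as np
from scipy.spatial.transform import Rotation as R
from bench import *
def pose(n):
    "K, camera rotation (cam->world), centre"
    p=camera_params(n)
    if n=="wrist":
        o=observe(); q=o["tcp_rot"]; Rt=R.from_quat(np.r_[q[1:],q[0]]).as_matrix(); T=p["tool_from_camera"]
        return p["K"],Rt@T[:3,:3],Rt@T[:3,3]+o["position"]
    M=cv2.Rodrigues(p["rvec"])[0]
    return p["K"],M.T,-M.T@p["tvec"]
def ray(P,uv):
    K,M,c=P; d=M@np.linalg.solve(K,[uv[0],uv[1],1.]); return c,d/np.linalg.norm(d)
def onz(P,uv,z):
    c,d=ray(P,uv); return c+d*(z-c[2])/d[2]
def proj(P,X):
    K,M,c=P; v=K@(M.T@(np.asarray(X)-c)); return v[:2]/v[2]
def tri(r1,r2):
    A=sum(np.eye(3)-np.outer(d,d) for _,d in(r1,r2)); b=sum((np.eye(3)-np.outer(d,d))@c for c,d in(r1,r2))
    return np.linalg.solve(A,b)
def blobs(im,lo,hi,amin=150):
    m=cv2.inRange(cv2.cvtColor(im,cv2.COLOR_BGR2HSV),lo,hi)
    m=cv2.morphologyEx(m,cv2.MORPH_OPEN,np.ones((3,3)))
    return [c for c in cv2.findContours(m,cv2.RETR_EXTERNAL,cv2.CHAIN_APPROX_NONE)[0] if cv2.contourArea(c)>amin]
def cen(c):
    m=cv2.moments(c); return np.array([m["m10"],m["m01"]])/m["m00"]
def quat(yaw,pitch=0):
    "tool down, tool x along heading yaw; pitch>0 lifts that direction"
    x=np.array([np.cos(yaw)*np.cos(pitch),np.sin(yaw)*np.cos(pitch),np.sin(pitch)])
    y=np.array([np.sin(yaw),-np.cos(yaw),0]); M=np.c_[x,y,np.cross(x,y)]
    q=R.from_matrix(M).as_quat(); return np.r_[q[3],q[:3]]
E
python3 - <<'E'
from h import *
np.set_printoptions(precision=4,suppress=True)
for n in("top","scene"):
    im=cv2.imread(f"pics/{n}0.png"); P=pose(n); hsv=cv2.cvtColor(im,cv2.COLOR_BGR2HSV)
    print(n,"cam",P[2], "px hsv",[hsv[v,u] for u,v in ([(340,281),(262,201),(458,198)] if n=="top" else [(362,255),(262,268),(345,165)])])
    for c in blobs(im,(4,90,60),(25,255,255),100):
        u=cen(c); r=cv2.minAreaRect(c); b=cv2.boxPoints(r); print(u,cv2.contourArea(c),r[1],"z.012",onz(P,u,.012)[:2],"z.02",onz(P,u,.02)[:2],"z.0545",onz(P,u,.0545)[:2])
        e=np.array([b[1]-b[0],b[2]-b[1]]); i=np.argmax((e**2).sum(1)); d=onz(P,u+e[i]/2,.02)-onz(P,u-e[i]/2,.02); print("   yaw",np.arctan2(d[1],d[0]))
T=pose("top");S=pose("scene")
print("tip",onz(T,(245,302),.014),onz(S,(339,340),.014),"collar",onz(T,(303,290),.014))
print("tin top",onz(T,(356,147),.11),"jar",onz(T,(162,248),.106))
print("forks T",[tri(ray(T,a),ray(S,b)) for a,b in(((436,185),(326,177)),((489,204),(357,151)))])
E
```

```text
top cam [0.3895 0.0473 0.9755] px hsv [array([ 11, 141, 152], dtype=uint8), array([ 18, 112, 153], dtype=uint8), array([ 12, 141, 132], dtype=uint8)]
[338.2087 280.7521] 489.5 (12.611851692199707, 44.141483306884766) z.012 [0.4318 0.0094] z.02 [0.4314 0.0097] z.0545 [0.4299 0.0111]
   yaw -1.3074211454313525
[258.7181 199.842 ] 1279.5 (43.963897705078125, 32.07764434814453) z.012 [0.5679 0.1484] z.02 [0.5664 0.1476] z.0545 [0.5601 0.144 ]
   yaw -1.8625524077322535
[458.9535 199.343 ] 1871.5 (74.04376220703125, 33.02519989013672) z.012 [ 0.5764 -0.1976] z.02 [ 0.5749 -0.1955] z.0545 [ 0.5682 -0.1868]
   yaw -1.8089575925204877
scene cam [0.2428 0.4891 0.779 ] px hsv [array([ 12, 132, 179], dtype=uint8), array([ 18, 103, 179], dtype=uint8), array([ 12, 134, 173], dtype=uint8)]
[260.7254 269.551 ] 1154.5 (30.51140594482422, 44.55400848388672) z.012 [0.5782 0.1191] z.02 [0.5747 0.123 ] z.0545 [0.5596 0.1396]
   yaw -1.8747711715674222
[360.7076 256.7062] 354.5 (11.981313705444336, 34.52679443359375) z.012 [0.4344 0.0028] z.02 [0.4324 0.0079] z.0545 [0.4237 0.0297]
   yaw -1.3094558124692695
[342.7986 163.6929] 960.0 (24.050758361816406, 57.003421783447266) z.012 [ 0.5767 -0.1903] z.02 [ 0.5732 -0.1833] z.0545 [ 0.5582 -0.1527]
   yaw -1.7938387450656232
tip [0.3931 0.1653 0.014 ] [0.3889 0.169  0.014 ] collar [0.415  0.0686 0.014 ]
tin top [ 0.6373 -0.0113  0.11  ] jar [0.4724 0.2838 0.106 ]
forks T [array([ 0.6059, -0.1657, -0.0213]), array([ 0.5733, -0.2539, -0.0028])]
```

```bash
python3 - <<'E'
from h import *
for n,p,y in(("cr",(.576,-.197,.25),1.34),("ba",(.56,.142,.25),1.28),("ax",(.41,.07,.2),1.82)):
    for yy in (y,y-np.pi): print(n,yy,inverse_kinematics(np.array(p),quat(yy)))
def look(n,p,y):
    movep(np.array(p),quat(y)); sleep(.2); P=pose("wrist"); im=camera("wrist"); cv2.imwrite(f"pics/{n}.png",im); np.savez(f"pics/{n}.npz",*P); print(n,observe()["time"],observe()["joint_pos"])
    return im
a=look("ax",(.41,.07,.2),1.82)
b=look("ba",(.56,.142,.25),1.28)
cv2.imwrite("pics/two.png",cv2.resize(np.vstack([a,b]),(400,600)))
E
```

```text
cr 1.34 [-0.42012129  0.54241722  0.99085287  1.65916885 -0.48062453  1.20536166
  0.45113959]
cr -1.801592653589793 [-0.46797275  0.588484    1.08418397  1.6604116  -0.54727403  1.23133083
 -2.63587275]
ba 1.28 [-0.80200393  0.36565721  0.638086    1.73117641 -0.2384964   1.12335724
 -0.38228991]
ba -1.861592653589793 [-0.41435061  0.31643526  0.14008249  1.71835145 -0.04852284  1.11017463
  2.59123954]
ax 1.82 [-0.80478173  0.07705888  0.5915755   2.15197383 -0.05372917  0.92630942
  0.0669222 ]
ax -1.321592653589793 None
ax 2.45 [-0.80519917  0.07732215  0.59132082  2.15180699 -0.05373751  0.92632261
  0.06690549]
ba 3.425 [-0.80056239  0.36395464  0.63629456  1.73226105 -0.23751372  1.12306987
 -0.38265184]
```

View pics/two.png

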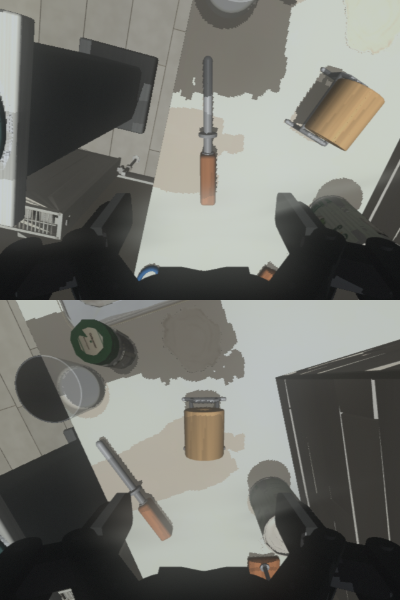

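The close views show the handle and rod upright in the first picture (rod tip at full-resolution (333,95), handle centre at (333,280)). The second shows the barrel at about (327,216), nearly vertical, so both yaw estimates are good.

```bash
python3 - <<'E'
from h import *
np.set_printoptions(precision=4,suppress=True)
P={n:[v for v in np.load(f"pics/{n}.npz").values()] for n in("ax","ba")}
for n,z in(("ax",.028),("ba",.0825)):
    im=cv2.imread(f"pics/{n}.png")
    for c in blobs(im,(4,90,50),(25,255,255),300):
        c=c[:,0]; print(n,cv2.contourArea(c),cen(c),c.min(0),c.max(0))
        if n=="ba" or c[:,0].ptp()<40 if hasattr(c,'ptp') else True:
            lo,hi=c[:,1].min(),c[:,1].max(); rows=np.arange(lo+.2*(hi-lo),lo+.8*(hi-lo)).astype(int)
            mid=np.array([[ (c[c[:,1]==r,0].min()+c[c[:,1]==r,0].max())/2,r] for r in rows]); k=np.polyfit(mid[:,1],mid[:,0],1)
            for zz in ((.014,.028) if n=="ax" else (.0545,.0825)):
                A=onz(P[n],(np.polyval(k,hi),hi),zz); B=onz(P[n],(np.polyval(k,lo),lo),zz); d=B-A
                print("  z",zz,"back",A[:2],"front",B[:2],"len",np.linalg.norm(d),"yaw",np.arctan2(d[1],d[0]))
im=cv2.imread("pics/ax.png"); print("tip~",onz(P["ax"],(333,90),.014)[:2])
E
```

```text
ax 1043.5 [331.4629 275.6909] [321 251] [343 304]
  z 0.014 back [ 0.4356 -0.0097] front [0.4231 0.04  ] len 0.051299628850749346 yaw 1.8177646090779727
  z 0.028 back [ 0.4337 -0.0033] front [0.4217 0.0443] len 0.049113894868175904 yaw 1.817764609077972
ax 6594.0 [557.7165 182.1663] [504 129] [613 239]
  z 0.014 back [0.5838 0.0925] front [0.5983 0.1917] len 0.10026387788177239 yaw 1.4262784215661997
  z 0.028 back [0.5756 0.0946] front [0.5895 0.1896] len 0.09599191393153844 yaw 1.4262784215661999
ba 440.0 [409.7303 430.5788] [398 418] [425 446]
  z 0.0545 back [ 0.5772 -0.1297] front [ 0.5736 -0.091 ] len 0.038855810429815674 yaw 1.6629328857262282
  z 0.0825 back [ 0.5774 -0.1015] front [ 0.5741 -0.066 ] len 0.035639518764059464 yaw 1.6629328857262249
ba 359.0 [437.0125 426.8802] [425 414] [446 444]
  z 0.0545 back [ 0.5981 -0.1332] front [ 0.6106 -0.0968] len 0.03845409619516532 yaw 1.239805109702958
  z 0.0825 back [ 0.5966 -0.1047] front [ 0.6081 -0.0713] len 0.035271056445419315 yaw 1.2398051097029574
ba 312.5 [238.1643 347.2907] [227 332] [251 363]
  z 0.0545 back [0.439 0.018] front [0.4361 0.0549] len 0.03702417414224739 yaw 1.64842322358442
  z 0.0825 back [0.4507 0.034 ] front [0.448  0.0678] len 0.03395949626246644 yaw 1.648423223584418
ba 2885.0 [327.9209 217.5459] [301 179] [350 255]
  z 0.0545 back [0.5477 0.1037] front [0.5715 0.1686] len 0.06917273298008506 yaw 1.2201855590420265
  z 0.0825 back [0.5504 0.1126] front [0.5722 0.1722] len 0.06344695652296317 yaw 1.220185559042027
tip~ [0.3904 0.169 ]
```

```bash
python3 - <<'E'
from h import *
np.set_printoptions(precision=4,suppress=True)
y=1.818; d=np.array([np.cos(y),np.sin(y),0]); p=np.array([.4308,.007,.0])+.02*d
movep(p+[0,0,.10],quat(y))
print(move_straight(p+[0,0,.004],.12,contact_N=8)); o=observe(); print(o["position"])
gripper_close(); o=observe(); print(o["opening"],o["grip_force"],o["position"],o["wrist_force"])
move_straight(p+[0,0,.10],.12); o=observe(); print(o["time"],o["opening"],o["grip_force"],o["wrist_force"])
y=1.25; d=np.array([np.cos(y),np.sin(y),0]); B=np.array([.56,.142,0])
g=B-d*(.166-.02+.033+.025)+[0,0,.10]; movep(g,quat(y)); sleep(.2)
P=pose("wrist"); im=camera("wrist"); sc=camera("scene"); tp=camera("top"); np.savez("pics/pre.npz",*P)
cv2.imwrite("pics/pre_w.png",im);cv2.imwrite("pics/pre_s.png",sc);cv2.imwrite("pics/pre_t.png",tp)
a=cv2.resize(im,(400,300)); b=sc[180:420,180:500]; b=cv2.resize(b,(400,300)); c=cv2.resize(tp[140:320,220:460],(400,300))
cv2.imwrite("pics/pre.png",np.vstack([np.hstack([a,b]),np.hstack([c,c*0])])); print(observe()["time"],observe()["joint_pos"])
E
```

```text
False
[0.4263 0.0264 0.0045]
0.020585400531706384 58.52095305919647 [0.426  0.0264 0.0043] [-2.9314  0.2427 13.3922]
6.875 0.0209312659558584 58.677653074264526 [-0.3105 -0.5932 -1.0608]
7.725 [-0.5197  0.4527  0.6854  2.0529 -0.4092  0.7715  0.0961]
```

View pics/pre.png

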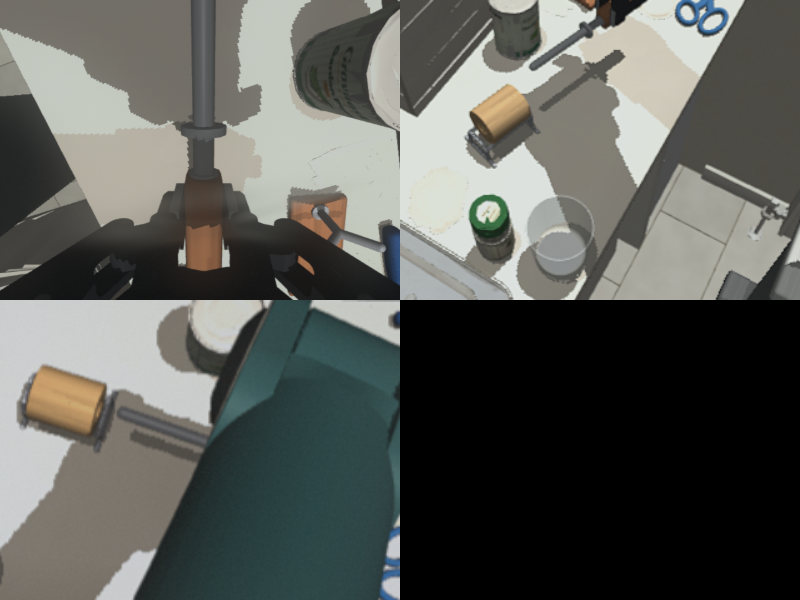

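The handle is held straight in the wrist picture. In the full-resolution pictures the rod tip is at (291,207) in top and (286,233) in scene, pointing at the barrel. I'll triangulate the tip and the barrel.

```bash
python3 - <<'E'
from h import *
np.set_printoptions(precision=4,suppress=True)
T=pose("top");S=pose("scene"); o=observe()
y=1.25; d=np.array([np.cos(y),np.sin(y),0]); print("tip expect",o["position"]+d*.146+[0,0,.0097],"tri",tri(ray(T,(290.8,206.6)),ray(S,(285.6,232.8))))
for n,P in(("top",T),("scene",S)):
    im=cv2.imread(f"pics/pre_{n[0]}.png")
    for c in blobs(im,(14,70,50),(25,255,255),700):
        r=cv2.minAreaRect(c); b=cv2.boxPoints(r); print(n,cen(c),r, [onz(P,p,.0545)[:2] for p in b])
        e=[(b[1]+b[2]-b[0]-b[3])/2,(b[3]+b[2]-b[0]-b[1])/2]
        for v in e:
            D=onz(P,r[0]+v/2,.0545)-onz(P,r[0]-v/2,.0545); print("  yaw",np.arctan2(D[1],D[0])%np.pi,np.linalg.norm(D))
        print("  expect centre px",proj(P,[.56,.142,.0545]))
E
```

```text
tip expect [0.5416 0.0875 0.1098] tri [0.5389 0.0879 0.1143]
top [259.0045 200.0373] ((258.97332763671875, 200.0854034423828), (44.38331985473633, 32.98921203613281), 17.35402488708496) [array([0.5435, 0.1857]), array([0.5966, 0.1716]), array([0.5759, 0.1011]), array([0.5231, 0.1157])]
  yaw 2.8763632599013764 0.054848335766134924
  yaw 1.285916259364734 0.07321252634327065
  expect centre px [259.926  199.9012]
scene [259.9134 270.296 ] ((260.2200012207031, 269.96002197265625), (31.80000114440918, 45.20000076293945), 53.13010025024414) [array([0.6   , 0.1661]), array([0.5779, 0.0872]), array([0.5199, 0.1154]), array([0.5433, 0.1905])]
  yaw 1.283089757813543 0.08026782021873197
  yaw 2.711277659399878 0.06308170079876627
  expect centre px [259.7739 270.4758]
```

```bash
python3 - <<'E'
from h import *
np.set_printoptions(precision=4,suppress=True)
y=1.275; d=np.array([np.cos(y),np.sin(y),0]); B=np.array([.56,.142,0]); q=quat(y); z=[0,0,.0435]
T=pose("top");S=pose("scene")
g=lambda s:B+d*(s-.146)+z   # s: tip position past barrel centre
movep(g(-.058)+[0,0,.05],q); move_straight(g(-.058),.1); sleep(.1)
tp=camera("top"); sc=camera("scene")
h=move_straight(g(.0),.06,contact_N=5); o=observe(); print(h,o["position"],(o["position"]-g(0))@d,o["wrist_force"],o["time"])
t2=camera("top"); s2=camera("scene")
f=lambda t,s:np.hstack([cv2.resize(t[150:270,210:370],(400,300),interpolation=cv2.INTER_CUBIC),cv2.resize(s[200:320,200:360],(400,300),interpolation=cv2.INTER_CUBIC)])
cv2.imwrite("pics/ins.png",np.vstack([f(tp,sc),f(t2,s2)]))
E
```

```text
False [0.5173 0.0019 0.0435] -0.00044671648167508827 [ 0.0404 -0.5167 -0.6247] 9.9417
```

View pics/ins.png

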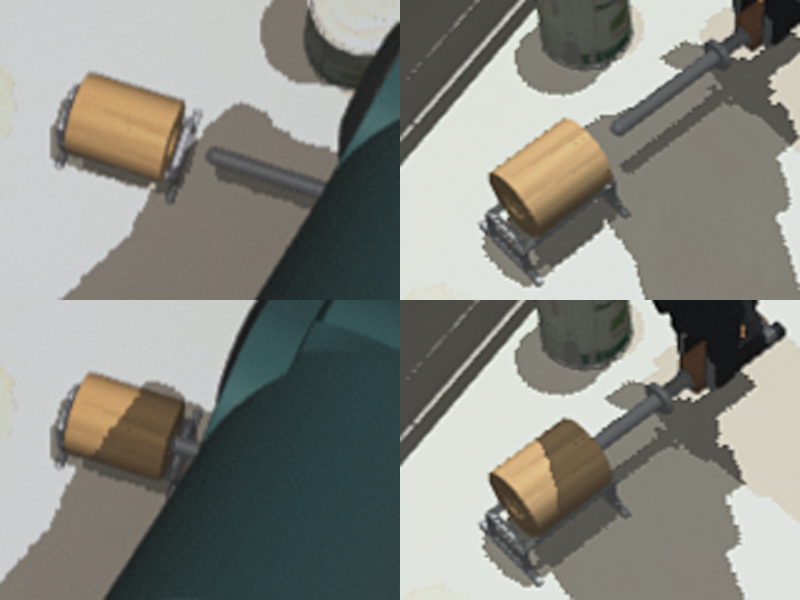

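The rod entered the bore without contact. I'll raise it slightly so the collar clears the wire stop, then push on to the collar.

```bash
python3 - <<'E'
from h import *
np.set_printoptions(precision=4,suppress=True)
y=1.275; d=np.array([np.cos(y),np.sin(y),0]); B=np.array([.56,.142,0])
g=lambda s,z:B+d*(s-.146)+[0,0,z]
h0=move_straight(g(.03,.0435),.06,contact_N=5); print(h0,observe()["wrist_force"])
h=move_straight(g(.03,.0465),.03,contact_N=2);o=observe(); print("up",h,o["position"][2],o["wrist_force"])
if not h:
    h=move_straight(g(.064,.0465),.04,contact_N=4)
o=observe(); print(h,(o["position"]-g(0,0))@d,o["position"],o["wrist_force"],o["time"])
np.savez("pics/in.npz",*pose("wrist")); w=camera("wrist"); s=camera("scene"); t=camera("top")
cv2.imwrite("pics/in_w.png",w)
c=lambda i,a,b:cv2.resize(i[a:a+120,b:b+160],(400,300),interpolation=cv2.INTER_CUBIC)
cv2.imwrite("pics/in.png",np.vstack([np.hstack([cv2.resize(w,(400,300)),c(s,200,200)]),np.hstack([c(t,150,210),cv2.resize(w[0:240,160:480],(400,300))])]))
E
```

```text
False [ 0.8786 -0.5097 -0.9795]
up False 0.046758776946767236 [-0.7829  0.3792 -1.1472]
False 0.06375605886479875 [0.536  0.0633 0.0465] [ 0.0212 -0.2713 -1.1219] 11.9417
```

View pics/in.png

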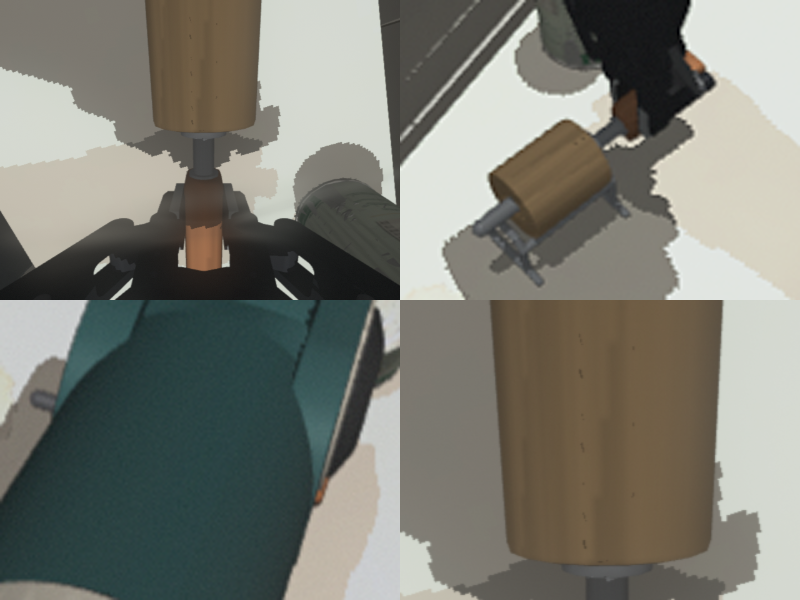

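The rod is right through. The barrel is close to the collar and the tip shows past the far end. Next I'll lift and carry it to above the cradle.

```bash
python3 - <<'E'
from h import *
np.set_printoptions(precision=4,suppress=True)
y=1.275; d=np.array([np.cos(y),np.sin(y),0]); p=observe()["position"]
move_straight(p+[0,0,.012],.04); sleep(.1); o=observe(); print(o["wrist_force"],o["torque"],o["opening"])
tilt=.05
move_straight(p+[0,0,.11],.12,frame=quat(y,tilt)); o=observe(); print(o["wrist_force"],o["time"])
C=np.array([.577,-.196,0]); yc=1.335; dc=np.array([np.cos(yc),np.sin(yc),0])
movep(C-dc*.08+[0,0,.15],quat(yc,tilt)); sleep(.2); o=observe(); print(o["position"],o["time"],o["joint_pos"])
np.savez("pics/ov.npz",*pose("wrist")); w=camera("wrist"); s=camera("scene"); t=camera("top")
for n,i in zip("wst",(w,s,t)): cv2.imwrite(f"pics/ov_{n}.png",i)
c=lambda i,a,b,h:cv2.resize(i[a:a+h*3,b:b+h*4],(400,300),interpolation=cv2.INTER_CUBIC)
t0=cv2.imread("pics/top0.png"); s0=cv2.imread("pics/scene0.png")
cv2.imwrite("pics/ov.png",np.vstack([np.hstack([cv2.resize(w,(400,300)),c(s,80,250,40)]),np.hstack([c(t0,160,400,28),c(s0,110,290,26)])]))
E
```

```text
[-0.7001 -0.2019 -2.1338] [-0.0881  0.021   0.0722] 0.020785954971413532
[ 0.2535  0.6297 -2.4921] 13.6083
[ 0.5588 -0.2725  0.15  ] 15.0833 [-0.0687  0.5965  0.6948  1.7037 -0.4908  1.0303  0.5754]
```

View pics/ov.png

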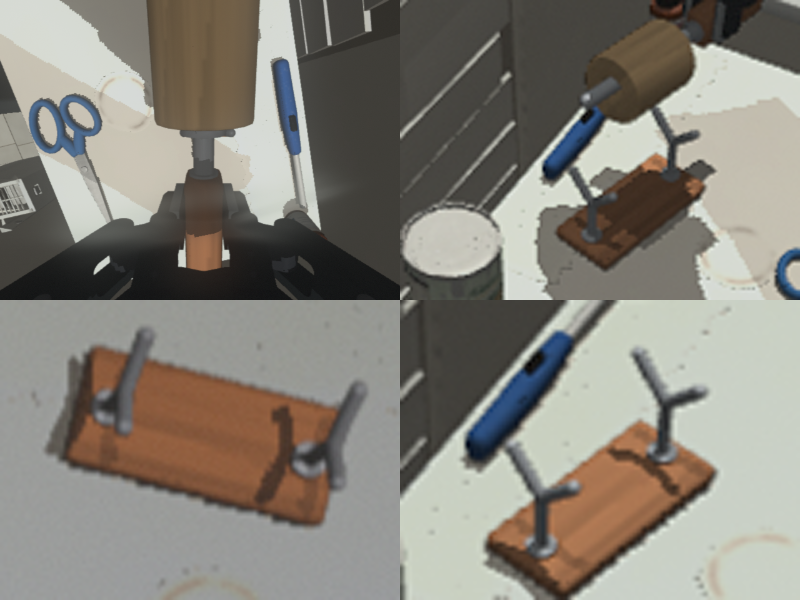

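The barrel hangs close to the collar and the roller is above the stand. I'll locate the forks from their tip and post-base pixels in the crops.

```bash
python3 - <<'E'
from h import *
np.set_printoptions(precision=4,suppress=True)
T=pose("top");S=pose("scene")
t=lambda u,v:(400+u*.28,160+v*.28); s=lambda u,v:(290+u*.26,110+v*.26)
L=[tri(ray(T,t(147,32)),ray(S,s(115,147))),tri(ray(T,t(125,130)),ray(S,s(175,188)))]
Rr=[tri(ray(T,t(360,85)),ray(S,s(238,52))),tri(ray(T,t(337,185)),ray(S,s(303,91)))]
l,r=np.mean(L,0),np.mean(Rr,0); print(L,Rr,"mid",(l+r)/2,"yaw",np.arctan2(*(l-r)[1::-1]),np.linalg.norm(l-r))
l,r=onz(T,t(104,105),.014),onz(T,t(308,160),.014); print("bases top",(l+r)/2,np.arctan2(*(l-r)[1::-1]),np.linalg.norm(l-r))
l,r=onz(S,s(140,245),.014),onz(S,s(262,152),.014); print("bases scene",(l+r)/2,np.arctan2(*(l-r)[1::-1]),np.linalg.norm(l-r))
# tip of rod, handle pitch
o=observe(); d=np.array([np.cos(1.335)*np.cos(.05),np.sin(1.335)*np.cos(.05),np.sin(.05)]); tip=o["position"]+.146*d+[0,0,.0097]
print("tip expect",tip,"scene px",proj(S,tip),"seen",(250+184*.4,80+99*.4),"sees z at same xy-line", tri(ray(S,(250+184*.4,80+99*.4)),(tip,np.array([0,0,1.]))))
E
```

```text
[array([ 0.6141, -0.1548,  0.0688]), array([ 0.5697, -0.1435,  0.07  ])] [array([ 0.5919, -0.2523,  0.0695]), array([ 0.5455, -0.2398,  0.0718])] mid [ 0.5803 -0.1976  0.07  ] yaw 1.3354009193140253 0.0996160800978728
bases top [ 0.5799 -0.1948  0.014 ] 1.3241960395285508 0.10196563070098547
bases scene [ 0.5795 -0.1944  0.014 ] 1.326268841604378 0.09988579237685791
tip expect [ 0.5926 -0.1314  0.1671] scene px [323.1501 120.5489] seen (323.6, 119.6) sees z at same xy-line [ 0.5923 -0.1316  0.1693]
```

```bash
python3 - <<'E'
from h import *
np.set_printoptions(precision=4,suppress=True)
C=np.array([.580,-.196,0]); y=1.332; d=np.array([np.cos(y),np.sin(y),0]); g=C-.08*d
move_straight(g+[0,0,.11],.1,frame=quat(y,.03))
move_straight(g+[0,0,.075],.08,frame=quat(y,.01))
h=move_straight(g+[0,0,.0535],.03,contact_N=3); o=observe(); print(h,o["position"],o["wrist_force"],o["torque"],o["time"])
np.savez("pics/pl.npz",*pose("wrist")); w=camera("wrist"); s=camera("scene"); t=camera("top")
c=lambda i,a,b,h:cv2.resize(i[a:a+h*3,b:b+h*4],(400,300),interpolation=cv2.INTER_CUBIC)
cv2.imwrite("pics/pl.png",np.vstack([np.hstack([cv2.resize(w,(400,300)),c(s,90,270,34)]),np.hstack([c(t,150,390,30),c(w,120,200,60)])]))
E
```

```text
True [ 0.5613 -0.2737  0.0544] [ 4.5292 -1.3801  0.5213] [-0.3292 -0.9522 -0.1547] 17.0167
```

View pics/pl.png

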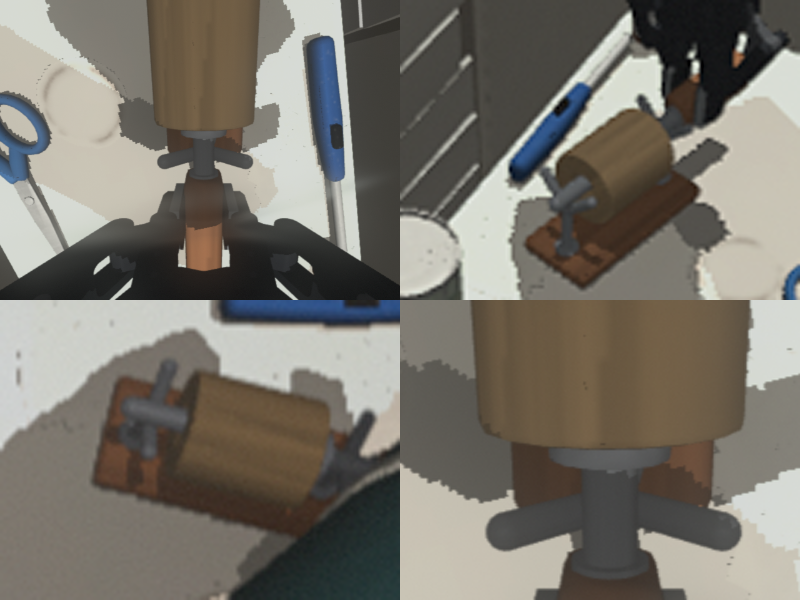

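The neck lies in the near fork, the tip crosses the other and the barrel hangs between them. I'll release.

```bash
python3 - <<'E'
from h import *
np.set_printoptions(precision=4,suppress=True)
ungrasp(); p=observe()["position"]; sleep(.2)
move_straight(p+[0,0,.12],.08); movep(np.array([.45,-.12,.3]),quat(1.332)); sleep(.5)
o=observe(); print(o["time"],o["wrist_force"],o["opening"])
s=camera("scene"); t=camera("top")
c=lambda i,a,b,h:cv2.resize(i[a:a+h*3,b:b+h*4],(400,300),interpolation=cv2.INTER_CUBIC)
cv2.imwrite("pics/end.png",np.vstack([np.hstack([c(s,90,270,34),cv2.resize(s,(400,300))]),np.hstack([c(t,150,390,40),cv2.resize(t,(400,300))])]))
E
```

```text
21.0667 [-0.795   0.6844  0.5197] 0.08534964541729775
```

View pics/end.png

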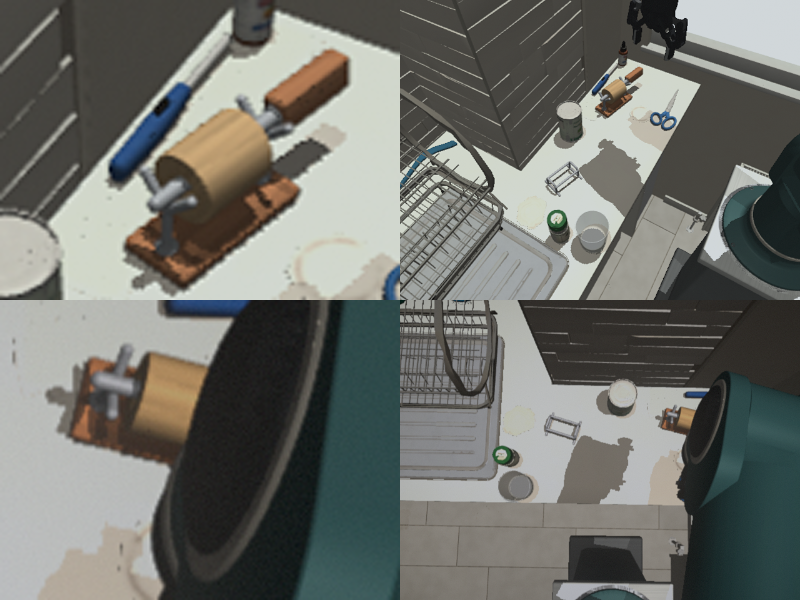

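The roller lies in both forks with the barrel between them. The tin, jar and tumbler are still in place and the arm is clear.

```bash
python3 -c "
from bench import *
print(sign_off())"
```

```text
the job is handed in; nothing more can be done
None
```

The assembled roller is in its stand, with the neck in one fork, the tip in the other and the barrel hanging between them. I let go and handed the job in at about 21 s on the robot's clock, with the tin, jar and tumbler still where they stood.

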